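# Fit the waiting probes into a bioreactor head plate to their depth marks

## Robot

A 6-joint arm with a two-finger parallel gripper is mounted at the origin on the work surface. World frame = base frame: x ahead of the robot, y to its left, z up, the work surface at z = 0. Lengths are in mm, angles in rad, forces in N, time in s.
With the tool pointing down it reaches from about 275 to 875 mm from the base axis. Payload 12.5 kg.
Tool frame: the origin (TCP) lies midway between the tips of the shut fingers; the grasp point (between the pads) lies 19 mm behind it; z points along the fingers, y is the line along which they close (so a half turn about z gives the same grasp; the last joint's range is limited). The gripper opens to 85 mm and grips with 20 to 120 N. Pads are 22 mm wide; open, the fingers measure 114 mm over their backs; the gripper's body (76 mm by 85 mm) begins 54 mm behind the grasp point. The pads swing forward as they close: fully open they stand 13 mm farther back than shut.
Start: joints at [-1.299, 0.351, 1.652, -0, 1.139, -0.085], TCP at [192.121, -515.339, 231.29] pointing down, gripper open.
Joint ranges: [-2.75, 2.75], [-0.79, 2.1], [0.01, 2.65], [-1.57, 4.71], [0.07, 3.14], [-2.87, 2.87]. Speed limits (rad/s): [2.22, 2.22, 2.79, 3.14, 3.14, 3.14].

## Interface

Orientations are given as [roll, pitch, yaw] about the fixed x, y, z axes, in that order (R = Rz(yaw) Ry(pitch) Rx(roll)).
In Python, from station import get_obs, get_image, finish_job gives the robot as it stands.
- The arm moves only by the tool move_arm, never from a script. Its argument "motion" is a list of rows, each a list of 3 entries, a list of its own where there are three numbers: the turn, a rotation vector about the tool's x, y, z in rad, then the shift along the tool's x, y, z in mm, then the closure, from 0 (fully open) to 1 (shut). In form: [[[wx, wy, wz], [dx, dy, dz], hand], ...]. A call has exactly 5 rows; each row is the pose to reach, as a shift and turn from the pose commanded when the call began, along the tool's axes at that moment; what a row does not reach only later rows make up. A row lasts 1/12 s, in which the tool goes at most 41.7 mm and 7.16 degrees, less where a joint would pass 70% of its speed; a pose out of reach is approached as far as the arm can. A call with a gripper value outside its range is refused whole. The fingers move at their own pace and stop on an object; "newtons" is the grip in N (left out, the last holds). Time passes only in rows, so rows that repeat a pose let the fingers close, or fill a call up. It gives the time, the measured TCP pose, the force, the opening and the grip force at its end, in the units of the state.
- get_obs(): the state, without advancing time (a new reading comes with each control period).
- get_image(name): name is "scene" or "top"; returns a dict with "pixels" (400x640x3 uint8, red, green, blue), "range_z" (400x640 float32, mm along the optical axis (not along the pixel's ray), 0 where there is no reading), "camera_matrix" (3x3 intrinsics, pixels), "rvec" (rotation vector, rad) and "tvec" (3), from world to camera coordinates, as OpenCV has them. Camera axes: x right, y down, z forward; pixel columns grow to the right and rows downward; lengths in mm; the calibration is good to about 2 mm. A picture is of the moment at which its call begins.
- finish_job(): hands the job in; it is judged then, once.
The state is a dict: "t": time; "qpos": joint angles; "qvel": joint speeds; "effort": joint torques, N m; "eef_pos": TCP position; "orientation": TCP orientation; "wrist_force": force on the tool from outside, world axes, zero at the start; "moment": the same for the moment, N m; "width": finger opening in mm; "grasp_force": force on a finger pad.
Only numpy, scipy, OpenCV 4.12 (cv2) and the standard library are available. Lean on these libraries where they do the work, as an engineer would, in place of code of your own. Each camera call takes 0.05 s, during which the arm holds its last target. There are 200 camera calls.

## Task

Fit every probe that is waiting in the white rack into the head plate: draw the blanking plug out of the gland of the probe's colour, hang it by its flange in a free notch of the aluminium plug rail, and slide the probe down into that gland until the lower edge of its coloured band is level with the gland's rim. A gland whose probe is not there keeps its plug, fully home. Leave the rack standing and the other things on the bench where they are.

Things in the scene. Friction and masses are not known exactly. Their poses are not given: they have to be found in the camera images.
- headplate: steel bioreactor head plate, 196 mm across, on a four-legged stand with a 200 mm foot, fixed; origin on the bench under its centre. Low hub (48 mm across, top at 113 mm) in the middle. Four upright glands stand on it 64 mm from the centre, each with a coloured nut: red along its x, blue along y, yellow along -x, green along -y. The space under the plate is open.
- port_red (a point): centre of the rim (mouth) of the gland with the red nut, 115 mm above the bench. Its vertical bore is 13.6 mm wide and 42 mm deep, open below, and flares to 20 mm at the rim; the rim is 29 mm, the nut 38 mm across. 16 mm below the rim a sprung rubber seal grips any 12 mm shank at whatever height it is left: pushing in or drawing out takes about 5 N (3 to 7).
- port_blue (a point): centre of the rim (mouth) of the gland with the blue nut, 115 mm above the bench. Its vertical bore is 13.6 mm wide and 42 mm deep, open below, and flares to 20 mm at the rim; the rim is 29 mm, the nut 38 mm across. 16 mm below the rim a sprung rubber seal grips any 12 mm shank at whatever height it is left: pushing in or drawing out takes about 5 N (3 to 7).
- port_yellow (a point): centre of the rim (mouth) of the gland with the yellow nut, 115 mm above the bench. Its vertical bore is 13.6 mm wide and 42 mm deep, open below, and flares to 20 mm at the rim; the rim is 29 mm, the nut 38 mm across. 16 mm below the rim a sprung rubber seal grips any 12 mm shank at whatever height it is left: pushing in or drawing out takes about 5 N (3 to 7).
- port_green (a point): centre of the rim (mouth) of the gland with the green nut, 115 mm above the bench. Its vertical bore is 13.6 mm wide and 42 mm deep, open below, and flares to 20 mm at the rim; the rim is 29 mm, the nut 38 mm across. 16 mm below the rim a sprung rubber seal grips any 12 mm shank at whatever height it is left: pushing in or drawing out takes about 5 N (3 to 7).
- plug_red: blanking plug, at the start fully home in the red gland (all plugs look alike): round-ended steel shank 12 mm across, 45 mm long, pointing down; flange 30 mm across, 5 mm thick; above it a black knob 20 mm across, 5 to 41 mm above the origin, to grip. Origin: centre of the flange's underside (at the rim's centre when home), z up along the plug. 90 g.
- plug_blue: blanking plug, at the start fully home in the blue gland (all plugs look alike): round-ended steel shank 12 mm across, 45 mm long, pointing down; flange 30 mm across, 5 mm thick; above it a black knob 20 mm across, 5 to 41 mm above the origin, to grip. Origin: centre of the flange's underside (at the rim's centre when home), z up along the plug. 90 g.
- plug_yellow: blanking plug, at the start fully home in the yellow gland (all plugs look alike): round-ended steel shank 12 mm across, 45 mm long, pointing down; flange 30 mm across, 5 mm thick; above it a black knob 20 mm across, 5 to 41 mm above the origin, to grip. Origin: centre of the flange's underside (at the rim's centre when home), z up along the plug. 90 g.
- plug_green: blanking plug, at the start fully home in the green gland (all plugs look alike): round-ended steel shank 12 mm across, 45 mm long, pointing down; flange 30 mm across, 5 mm thick; above it a black knob 20 mm across, 5 to 41 mm above the origin, to grip. Origin: centre of the flange's underside (at the rim's centre when home), z up along the plug. 90 g.
- probe_red: probe, upright in the rack (absent in some starts): round-ended shank 12 mm across, 130 mm long; above it a red head 20 mm across, 130 to 162 mm above the tip, to grip (a thin socket 6 mm above it). Origin: lowest point of the tip, z up. Its insertion mark is the lower edge, 82 mm above the tip, of a 6 mm red band on the shank (no stop: it can enter the bore). 60 to 100 g.
- probe_blue: probe, upright in the rack (absent in some starts): round-ended shank 12 mm across, 130 mm long; above it a blue head 20 mm across, 130 to 162 mm above the tip, to grip (a thin socket 6 mm above it). Origin: lowest point of the tip, z up. Its insertion mark is the lower edge, 76 mm above the tip, of a 6 mm blue band on the shank (no stop: it can enter the bore). 60 to 100 g.
- probe_yellow: probe, upright in the rack (absent in some starts): round-ended shank 12 mm across, 130 mm long; above it a yellow head 20 mm across, 130 to 162 mm above the tip, to grip (a thin socket 6 mm above it). Origin: lowest point of the tip, z up. Its insertion mark is the lower edge, 70 mm above the tip, of a 6 mm yellow band on the shank (no stop: it can enter the bore). 60 to 100 g.
- probe_green: probe, upright in the rack (absent in some starts): round-ended shank 12 mm across, 130 mm long; above it a green head 20 mm across, 130 to 162 mm above the tip, to grip (a thin socket 6 mm above it). Origin: lowest point of the tip, z up. Its insertion mark is the lower edge, 64 mm above the tip, of a 6 mm green band on the shank (no stop: it can enter the bore). 60 to 100 g.
- rail: aluminium plug rail, fixed, 220 mm long along its y; origin on the bench under the line of notches. Its 8 mm top plate (upper face 70 mm high) has four 18 mm wide notches at y = -75, -25, 25, 75 mm, running from its -x edge (x = -22 mm, robot's side) to x = +8 mm, open above and below. A plug hangs in one by its flange, shank down, its origin near x = 0, z = 70 mm.
- rack: loose white probe rack, 140 x 140 mm, 88 mm high, 0.8 kg; origin under its centre. Square 13.4 mm holes at x, y = +-32 mm; a probe stands in one with its tip 4 mm above the bench, its head clear above the rack.
- reagent: bystander, to be left where it stands: clear reagent bottle with a blue cap, 72 mm across, 150 mm high; origin at the centre of its underside.
- reagent2: bystander, to be left where it stands: amber bottle with a blue cap, 60 mm across, 122 mm high; origin at the centre of its underside.
- beaker: bystander, to be left where it stands: glass beaker, 76 mm across, 90 mm high; origin at the centre of its underside.
- dishes: bystander, to be left where it stands: stack of three clear culture dishes, 90 mm across, 44 mm high; origin at the centre of its underside.
- spanner: bystander, to be left where it stands: steel spanner lying flat, 160 mm long (origin under its middle); origin at the centre of its underside.
- timer: bystander, to be left where it stands: white bench timer, 60 x 80 x 22 mm; origin at the centre of its underside.
There are look-alikes about, which are no part of the job. What is shaped like the plug_green but pink or purple is not meant.

How it is judged (in metres and radians):
At the end, for the whole second after the job is handed in: Each probe present is upright in its own colour's gland, lower edge of its band within 4 mm of the rim; the plugs drawn for them hang by the flange, knob up, in rail notches (within 5 mm of its top face); a gland without a probe has its plug home within 4 mm; all at rest, rack standing (horizontal distance between probe_red and port_red below 0.005 m and z of probe_red in the frame of port_red between -0.086 and -0.078 m and angle between each of probe_red, probe_blue, probe_yellow, probe_green, rack's own z axis and vertical below 0.1 rad and ((horizontal distance between plug_red and port_red below 0.005 m and z of plug_red in the frame of port_red between -0.004 and 0.004 m and angle between plug_red's own z axis and vertical below 0.1 rad) or (horizontal distance between probe_red and port_red below 0.005 m and z of probe_red in the frame of port_red between -0.086 and -0.078 m and angle between probe_red's own z axis and vertical below 0.1 rad)) and ((horizontal distance between plug_red and port_red below 0.005 m and z of plug_red in the frame of port_red between -0.004 and 0.004 m and angle between plug_red's own z axis and vertical below 0.1 rad) or (x of plug_red in the frame of rail between -0.014 and 0.007 m and z of plug_red in the frame of rail between 0.065 and 0.075 m and y of plug_red in the frame of rail between -0.095 and 0.095 m and angle between plug_red's own z axis and vertical below 0.15 rad)) and linear speed of each of plug_red, probe_red, plug_blue, probe_blue, plug_yellow, probe_yellow, plug_green, probe_green below 0.02 m/s and horizontal distance between probe_blue and port_blue below 0.005 m and z of probe_blue in the frame of port_blue between -0.08 and -0.072 m and ((horizontal distance between plug_blue and port_blue below 0.005 m and z of plug_blue in the frame of port_blue between -0.004 and 0.004 m and angle between plug_blue's own z axis and vertical below 0.1 rad) or (horizontal distance between probe_blue and port_blue below 0.005 m and z of probe_blue in the frame of port_blue between -0.08 and -0.072 m and angle between probe_blue's own z axis and vertical below 0.1 rad)) and ((horizontal distance between plug_blue and port_blue below 0.005 m and z of plug_blue in the frame of port_blue between -0.004 and 0.004 m and angle between plug_blue's own z axis and vertical below 0.1 rad) or (x of plug_blue in the frame of rail between -0.014 and 0.007 m and z of plug_blue in the frame of rail between 0.065 and 0.075 m and y of plug_blue in the frame of rail between -0.095 and 0.095 m and angle between plug_blue's own z axis and vertical below 0.15 rad)) and horizontal distance between probe_yellow and port_yellow below 0.005 m and z of probe_yellow in the frame of port_yellow between -0.074 and -0.066 m and ((horizontal distance between plug_yellow and port_yellow below 0.005 m and z of plug_yellow in the frame of port_yellow between -0.004 and 0.004 m and angle between plug_yellow's own z axis and vertical below 0.1 rad) or (horizontal distance between probe_yellow and port_yellow below 0.005 m and z of probe_yellow in the frame of port_yellow between -0.074 and -0.066 m and angle between probe_yellow's own z axis and vertical below 0.1 rad)) and ((horizontal distance between plug_yellow and port_yellow below 0.005 m and z of plug_yellow in the frame of port_yellow between -0.004 and 0.004 m and angle between plug_yellow's own z axis and vertical below 0.1 rad) or (x of plug_yellow in the frame of rail between -0.014 and 0.007 m and z of plug_yellow in the frame of rail between 0.065 and 0.075 m and y of plug_yellow in the frame of rail between -0.095 and 0.095 m and angle between plug_yellow's own z axis and vertical below 0.15 rad)) and horizontal distance between probe_green and port_green below 0.005 m and z of probe_green in the frame of port_green between -0.068 and -0.06 m and ((horizontal distance between plug_green and port_green below 0.005 m and z of plug_green in the frame of port_green between -0.004 and 0.004 m and angle between plug_green's own z axis and vertical below 0.1 rad) or (horizontal distance between probe_green and port_green below 0.005 m and z of probe_green in the frame of port_green between -0.068 and -0.06 m and angle between probe_green's own z axis and vertical below 0.1 rad)) and ((horizontal distance between plug_green and port_green below 0.005 m and z of plug_green in the frame of port_green between -0.004 and 0.004 m and angle between plug_green's own z axis and vertical below 0.1 rad) or (x of plug_green in the frame of rail between -0.014 and 0.007 m and z of plug_green in the frame of rail between 0.065 and 0.075 m and y of plug_green in the frame of rail between -0.095 and 0.095 m and angle between plug_green's own z axis and vertical below 0.15 rad))); the robot touches nothing.
It fails at once if a bystander on the bench (bottles, beaker, dishes, spanner, timer) is moved more than 30 mm (distance of any of reagent, reagent2, beaker, dishes, spanner, timer from where it was at the start of the episode above 0.03 m).
Of probe_red, probe_blue, probe_yellow, probe_green only 3 to 4 are there at a start; the rules pass over those that are not, and their reading is None.
At some moment in a run one of rack may be knocked a few centimetres aside while the robot is not near it.
It also fails if it takes over 210 s, if anything falls off the work surface, if the arm or the gripper's body presses on something with over 40 N, if the wrist force passes 120 N, or if a joint passes its speed limit or range.

## Working session

There is one attempt and no reset: what is moved stays moved. The work goes in short steps, Python scripts to look and compute and a tool call to move; the robot and the scene stay as the last step left them, time stands still between calls to the robot, and variables do not carry over. Pictures are saved under pics/ and viewed, at most 14 in all, crops included, and the job is handed in when it is done.

Besides the shell and the picture viewer there is one more tool, called in YAML: its name, and indented under it one key for each argument. move_arm: Moves the arm, as the interface text tells. Its arguments: {"type":"object","properties":{"motion":{"type":"array","items":{"type":"array"}},"newtons":{"type":"number"}},"required":["motion"]}

```bash
mkdir -p pics; ls; cat > h.py <<'E'
import numpy as np, cv2
from station import get_obs, get_image, finish_job
def cam(n):
    im=get_image(n); im['R']=cv2.Rodrigues(np.array(im['rvec'],float))[0]; im['t']=np.array(im['tvec'],float).ravel(); im['K']=np.array(im['camera_matrix'],float); return im
def pts(im):
    z=im['range_z'].astype(float); v,u=np.indices(z.shape); K=im['K']
    P=np.stack([(u-K[0,2])/K[0,0]*z,(v-K[1,2])/K[1,1]*z,z],-1)
    return (P-im['t'])@im['R']
def ray(im,u,v,h):
    d=np.linalg.inv(im['K'])@np.array([u,v,1.]); d=im['R'].T@d; c=-im['R'].T@im['t']
    return c+d*(h-c[2])/d[2]
def proj(im,p):
    q=im['K']@(im['R']@np.array(p,float)+im['t']); return q[:2]/q[2]
def save(im,f,box=None,s=1):
    a=im['pixels'][...,::-1]
    if box: a=a[box[1]:box[3],box[0]:box[2]]
    cv2.imwrite(f,cv2.resize(a,None,fx=s,fy=s,interpolation=cv2.INTER_CUBIC))
E
python3 - <<'E'
from h import *
for n in('top','scene'):
    im=cam(n); save(im,f'pics/{n}0.png'); print(n,-im['R'].T@im['t'],im['R'][2],im['K'][0,0])
o=get_obs();print(o)
E
```

```text
pics
top [ 498.92318317   -9.08196242 1057.53780237] [ 0.06339563 -0.00532776 -0.99797425] 420.7084346919015
scene [1064.1368524  -641.80047183  724.53376432] [-0.50750046  0.60355345 -0.61495245] 420.87449083648227
{'t': 0.1, 'qpos': array([-1.29862135e+00,  3.51153880e-01,  1.65235385e+00,  1.42996094e-05,
        1.13910782e+00, -8.46432837e-02]), 'qvel': array([ 2.39541366e-03, -2.51173493e-03, -1.14927553e-03,  9.14013705e-05,
       -2.92550993e-03, -9.16986669e-04]), 'effort': array([-1.90118426e-04, -5.06832933e+01, -2.91876930e+01, -1.52943335e-04,
        2.67771400e-03,  1.84181779e-06]), 'eef_pos': array([ 192.03704748, -515.06895646,  230.83022692]), 'orientation': array([-3.14057451e+00, -9.94136965e-05,  3.56812217e-01]), 'wrist_force': array([ 0.54637533,  0.24223308, -0.72132392]), 'moment': array([-0.03299805, -0.00120415, -0.04780937]), 'grasp_force': 0.0, 'width': 85.51666029414214}
```

View pics/top0.png

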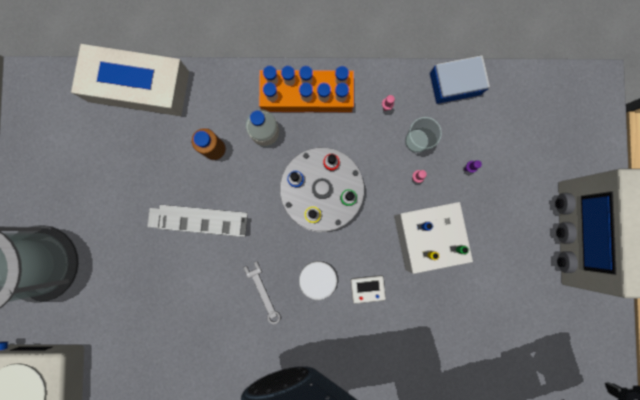

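View pics/scene0.png

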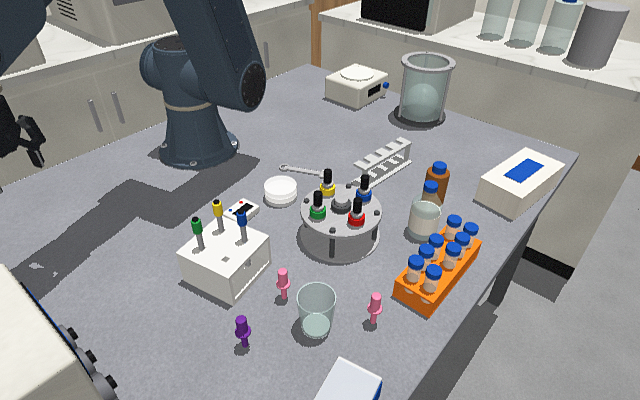

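The top view shows the head plate at (322,188) and the rack at (436,238), holding three probes: blue (426,226), yellow (432,255) and green (460,250). The fourth hole, at (447,221), is empty, so red is absent. The rail is at (200,221). The scene view agrees.

```bash
cat > m.py <<'E'
from h import *
def blobs(im,lo,hi,reg,amin=4):
    P=pts(im); m=(P[...,2]>lo)&(P[...,2]<hi)&(P[...,0]>reg[0])&(P[...,0]<reg[1])&(P[...,1]>reg[2])&(P[...,1]<reg[3])
    n,l,s,c=cv2.connectedComponentsWithStats(m.astype(np.uint8))
    return [(c[i],s[i,4],np.median(P[l==i],0),P[l==i].mean(0), im['pixels'][l==i].mean(0).astype(int)) for i in range(1,n) if s[i,4]>=amin]
if __name__=='__main__':
    for n in('top','scene'):
        im=cam(n); print(n)
        C=ray(im,322,188,113) if n=='top' else C
        if n=='top': print('plate~',C,'rack~',ray(im,436,238,88),'rail',ray(im,200,221,70))
        Rk=ray(im,436,238,88) if n=='top' else Rk
        Rl=ray(im,200,221,70) if n=='top' else Rl
        print('knobs')
        for b in blobs(im,150,165,(C[0]-95,C[0]+95,C[1]-95,C[1]+95)): print(b[0].round(1),b[1],b[3].round(1),b[4])
        print('heads')
        for b in blobs(im,140,185,(Rk[0]-80,Rk[0]+80,Rk[1]-80,Rk[1]+80)): print(b[0].round(1),b[1],b[3].round(1),b[4])
        P=pts(im)
        for nm,q,h,r in(('rack',Rk,88,110),('rail',Rl,70,150)):
            m=(abs(P[...,2]-h)<5)&(np.hypot(P[...,0]-q[0],P[...,1]-q[1])<r)
            if nm=='rail': m&=P[...,0]<Rl[0]+60
            print(nm,m.sum(),P[m].mean(0).round(1),cv2.minAreaRect(P[m][:,:2].astype(np.float32)))
        hsv=cv2.cvtColor(im['pixels'],cv2.COLOR_RGB2HSV)
        for nm,a,b in(('yel',22,35),('grn',45,85),('blu',100,130),('red',0,8)):
            m=(hsv[...,0]>=a)&(hsv[...,0]<=b)&(hsv[...,1]>90)&(hsv[...,2]>50)&(np.hypot(P[...,0]-C[0],P[...,1]-C[1])<100)&(P[...,2]>80)
            print(nm,m.sum(),P[m].mean(0).round(1))
E
python3 m.py
```

```text
top
plate~ [599.07464588 -18.08088494 113.        ] rack~ [ 487.23156396 -281.09950566   88.        ] rail [524.72770085 267.09320329  70.        ]
knobs
[332.  157.8] 64 [660.4 -39.  155.7] [50 40 41]
[294.2 175.5] 70 [621.4  42.4 155.3] [44 47 54]
[350.1 195.1] 65 [579.5 -78.2 155.8] [43 48 45]
[312.2 213.1] 65 [540.3   3.2 156.2] [56 56 56]
heads
[427.2 225.5] 91 [ 514.5 -241.5  163.5] [ 57  72 103]
[462.5 249.1] 98 [ 464.9 -316.1  162.7] [54 91 62]
[433.4 254.9] 93 [ 452.4 -253.9  163.4] [128 117  48]
rack 3311 [ 490.4 -280.4   88. ] ((489.4303283691406, -282.07318115234375), (140.3663330078125, 141.26693725585938), 11.538125038146973)
rail 1366 [526.5 279.7  70.3] ((524.7994384765625, 280.211669921875), (216.69203186035156, 43.949485778808594), 84.90031433105469)
yel 82 [538.5   1.9 109.9]
grn 43 [572.4 -75.3 114.1]
blu 68 [616.7  38.5 116.6]
red 88 [654.3 -38.9 110. ]
scene
knobs
[327.5 171.3] 41 [5.418e+02 5.000e-01 1.546e+02] [25 25 27]
[364.7 177.2] 43 [622.6  39.3 154.9] [25 25 26]
[317.4 193.3] 46 [580.6 -80.9 155.1] [27 26 29]
[357.3 200.3] 55 [661.8 -42.  154.8] [31 30 31]
heads
[217.  207.2] 133 [ 455.6 -260.   157.9] [153 135  34]
[241. 217.] 140 [ 518.1 -247.7  158.1] [ 24  54 108]
[196.1 224.7] 147 [ 468.5 -322.3  157.9] [34 98 50]
rack 2887 [ 496.2 -288.6   87.6] ((488.5242004394531, -281.5655517578125), (143.20423889160156, 143.74241638183594), 11.189743041992188)
rail 601 [526.6 272.1  69.9] ((524.6812744140625, 279.6816711425781), (222.6591339111328, 47.68162155151367), 84.75040435791016)
yel 125 [547.6  -6.2 104.7]
grn 137 [587.  -87.3 104.9]
blu 109 [629.2  33.5 106.4]
red 149 [666.5 -48.  104. ]
```

move_arm:
  motion:
    - [[0,0,-0.12],[34,-21,0],0.5]
    - [[0,0,-0.24],[68,-42,0],0.5]
    - [[0,0,-0.36],[102,-63,0],0.5]
    - [[0,0,-0.48],[136,-84,0],0.5]
    - [[0,0,-0.6],[170,-105,0],0.5]
  newtons: 60

```text
t: 0.62
eef_pos: [315.4, -355.9, 231.3]
orientation: [-3.142, -0.0, 0.962]
wrist_force: [1.2, -0.6, -0.1]
width: 42.7
grasp_force: 0.0
```

```bash
python3 - <<'E'
from h import *
im=cam('top'); save(im,'pics/rail.png',(130,180,270,260),5)
o=get_obs(); print(o['eef_pos'],o['orientation'],o['width'])
for y in(-75,-25,25,75):
  p=np.array([524.7,280,70])+y*np.array([.09,.996,0]); print(p,(proj(im,p)-[130,180])*5)
E
```

```text
[ 318.43205996 -351.39881298  231.18444626] [-3.14098545e+00 -2.34151831e-03  9.73826128e-01] 42.91227806433367
[517.95 205.3   70.  ] [481.76590193 219.97702473]
[522.45 255.1   70.  ] [375.52863497 209.96099409]
[526.95 304.9   70.  ] [269.29567036 199.94536906]
[531.45 354.7   70.  ] [163.06700783 189.93014964]
```

View pics/rail.png

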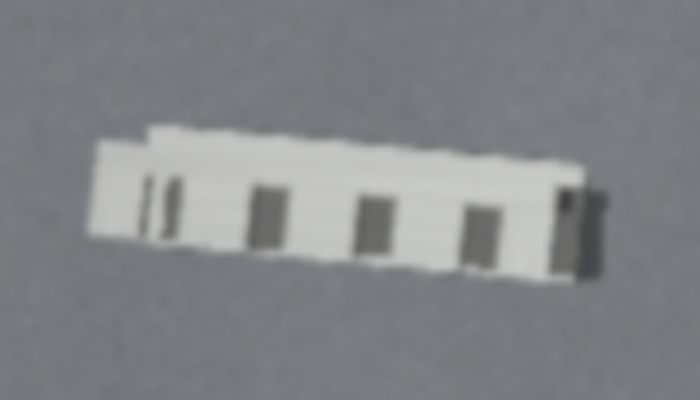

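Notches at (267,217), (374,225) and (482,237) match the prediction, and all are free. I'll continue to the blue knob.

move_arm:
  motion:
    - [[0,0,-0.1228],[40,2,0],0.5]
    - [[0,0,-0.2456],[80,4,0],0.5]
    - [[0,0,-0.3684],[120,5,0],0.5]
    - [[0,0,-0.4912],[160,7,0],0.5]
    - [[0,0,-0.614],[200,9,0],0.5]

```text
t: 1.08
eef_pos: [438.1, -197.6, 231.4]
orientation: [3.141, 0.0, 1.577]
wrist_force: [0.2, -1.1, 0.1]
width: 42.4
grasp_force: 0.0
```

move_arm:
  motion:
    - [[0,0,0],[31,24,0],0.5]
    - [[0,0,0],[62,48,0],0.5]
    - [[0,0,0],[93,72,0],0.5]
    - [[0,0,0],[124,96,0],0.5]
    - [[0,0,0],[155,120,0],0.5]

```text
t: 1.5
eef_pos: [558.2, -42.4, 231.2]
orientation: [-3.141, 0.0, 1.571]
wrist_force: [-0.2, -0.6, 0.1]
width: 43.0
grasp_force: 0.0
```

move_arm:
  motion:
    - [[0,0,0],[30,24,0],0.5]
    - [[0,0,0],[60,48,0],0.5]
    - [[0,0,0],[60,48,0],0.5]
    - [[0,0,0],[60,48,0],0.5]
    - [[0,0,0],[60,48,0],0.5]

```text
t: 1.92
eef_pos: [604.9, 15.4, 230.9]
orientation: [-3.141, 0.0, 1.571]
wrist_force: [0.0, 0.1, -0.0]
width: 42.9
grasp_force: 0.0
```

```bash
python3 -c "
from h import *
o=get_obs(); print(o['t'],o['eef_pos'],o['orientation'],o['qpos'],o['wrist_force'])"
```

```text
1.9167 [604.91185621  15.44963744 230.87774434] [-3.14063862e+00  1.62812403e-04  1.57102975e+00] [-5.12937520e-02  4.51689571e-01  1.50208721e+00 -2.28183406e-04
  1.18876027e+00 -5.14419319e-02] [ 0.00516281  0.05317997 -0.01263443]
```

move_arm:
  motion:
    - [[0,0,0],[26,17,0],0.5]
    - [[0,0,0],[26,17,36],0.5]
    - [[0,0,0],[26,17,72],0.5]
    - [[0,0,0],[26,17,107],0.5]
    - [[0,0,0],[26,17,107],0.5]

```text
t: 2.33
eef_pos: [618.3, 40.5, 118.1]
orientation: [-3.131, 0.0, 1.569]
wrist_force: [-0.2, 0.3, -1.4]
width: 42.6
grasp_force: 0.0
```

move_arm:
  motion:
    - [[0,0,0],[0,0,0],0.75]
    - [[0,0,0],[0,0,0],0.9]
    - [[0,0,0],[0,0,0],0.9]
    - [[0,0,0],[0,0,0],1]
    - [[0,0,0],[0,0,0],1]

```text
t: 2.75
eef_pos: [622.4, 41.2, 126.7]
orientation: [3.141, 0.0, 1.57]
wrist_force: [-5.2, -1.8, 2.7]
width: 18.2
grasp_force: 58.6
```

move_arm:
  motion:
    - [[0,0,0],[0,0,0],1]
    - [[0,0,0],[0,0,-10],1]
    - [[0,0,0],[0,0,-25],1]
    - [[0,0,0],[0,0,-40],1]
    - [[0,0,0],[0,0,-60],1]

```text
t: 3.17
eef_pos: [622.8, 41.5, 186.8]
orientation: [3.14, -0.0, 1.571]
wrist_force: [-0.2, 0.6, -1.5]
width: 18.3
grasp_force: 59.2
```

move_arm:
  motion:
    - [[0,0,0],[0,0,-25],1]
    - [[0,0,0],[0,0,-50],1]
    - [[0,0,0],[0,0,-70],1]
    - [[0,0,0],[0,0,-70],1]
    - [[0,0,0],[0,0,-70],1]

```text
t: 3.58
eef_pos: [623.1, 41.6, 257.3]
orientation: [3.136, -0.0, 1.571]
wrist_force: [-1.2, 0.8, -1.9]
width: 18.1
grasp_force: 59.3
```

```bash
python3 - <<'E'
from h import *
o=get_obs(); print(o['eef_pos'],o['width'],o['wrist_force'],o['grasp_force'])
im=cam('scene'); p=proj(im,o['eef_pos']).astype(int); print(p); save(im,'pics/g1.png',(p[0]-60,p[1]-40,p[0]+60,p[1]+80),5)
E
```

```text
[623.1200969   41.61283638 257.26880962] 18.119309476228455 [-1.1530834   0.82443134 -1.88857494] 59.267404675483704
[368 138]
```

View pics/g1.png

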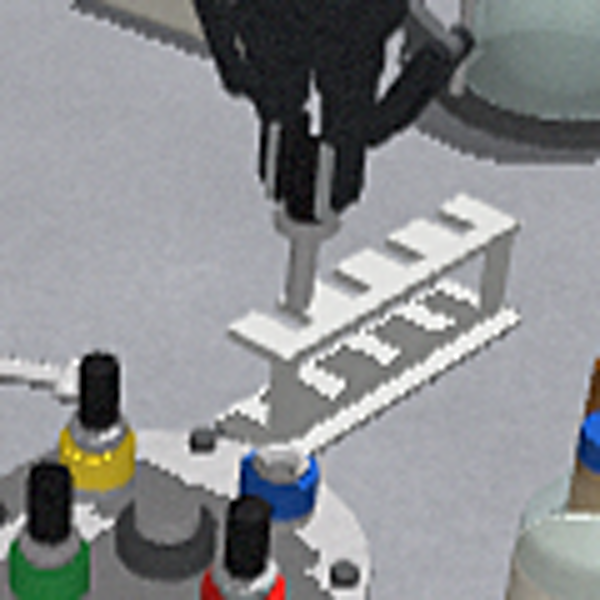

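move_arm:
  motion:
    - [[0,0,0],[30,-12,0],1]
    - [[0,0,0],[65,-25,10],1]
    - [[0,0,0],[100,-38,20],1]
    - [[0,0,0],[135,-51,35],1]
    - [[0,0,0],[170,-64,50],1]

```text
t: 4.05
eef_pos: [557.2, 213.0, 203.4]
orientation: [-3.141, 0.0, 1.57]
wrist_force: [0.8, -0.6, -1.9]
width: 18.0
grasp_force: 59.2
```

move_arm:
  motion:
    - [[0,0,0],[35,-13,10],1]
    - [[0,0,0],[65,-25,25],1]
    - [[0,0,0],[94,-36,50],1]
    - [[0,0,0],[94,-36,60],1]
    - [[0,0,0],[94,-36,60],1]

```text
t: 4.47
eef_pos: [520.1, 306.1, 141.0]
orientation: [-3.137, 0.002, 1.573]
wrist_force: [0.7, -0.6, -0.6]
width: 18.3
grasp_force: 59.2
```

move_arm:
  motion:
    - [[0,0,0],[0,0,0],1]
    - [[0,0,0],[0,0,0],1]
    - [[0,0,0],[0,0,0],1]
    - [[0,0,0],[0,0,0],1]
    - [[0,0,0],[0,0,0],1]

```text
t: 4.88
eef_pos: [522.8, 305.2, 145.0]
orientation: [3.141, -0.0, 1.57]
wrist_force: [0.4, 0.3, -1.4]
width: 18.3
grasp_force: 59.2
```

```bash
python3 - <<'E'
from h import *
o=get_obs(); print(o['eef_pos'],o['width'],o['wrist_force'],o['grasp_force'],o['orientation'])
from m import blobs
im=cam('scene'); P=pts(im); e=o['eef_pos']
m=(P[...,2]<e[2]-15)&(P[...,2]>e[2]-60)&(np.hypot(P[...,0]-e[0],P[...,1]-e[1])<18)
print(m.sum(),P[m].mean(0),P[m].min(0))
E
```

```text
[522.83388995 305.24820294 144.97405261] 18.269571429778928 [ 0.38221453  0.32797007 -1.44660628] 59.24144089221954 [ 3.14067517e+00 -4.39768428e-04  1.56988017e+00]
48 [524.3590904  303.16737429 111.18491141] [516.57062957 297.68537535  89.3850775 ]
```

move_arm:
  motion:
    - [[0,0,0],[0,0,15],1]
    - [[0,0,0],[0,0,30],1]
    - [[0,0,0],[0,0,45],1]
    - [[0,0,0],[0,0,56],1]
    - [[0,0,0],[0,0,61],1]

```text
t: 5.35
eef_pos: [521.9, 305.3, 81.9]
orientation: [-3.14, 0.001, 1.571]
wrist_force: [-0.6, -0.3, -0.9]
width: 18.3
grasp_force: 59.2
```

move_arm:
  motion:
    - [[0,0,0],[0,0,0],1]
    - [[0,0,0],[0,0,1],1]
    - [[0,0,0],[0,0,2],1]
    - [[0,0,0],[0,0,2],1]
    - [[0,0,0],[0,0,2],1]

```text
t: 5.77
eef_pos: [522.5, 305.8, 81.8]
orientation: [3.141, -0.0, 1.571]
wrist_force: [0.6, 0.4, -1.1]
width: 18.2
grasp_force: 59.3
```

move_arm:
  motion:
    - [[0,0,0],[0,0,0],0.8]
    - [[0,0,0],[0,0,0],0.5]
    - [[0,0,0],[0,0,0],0.5]
    - [[0,0,0],[0,0,-15],0.5]
    - [[0,0,0],[0,0,-50],0.5]

```text
t: 6.18
eef_pos: [520.3, 304.7, 128.1]
orientation: [-3.135, 0.003, 1.571]
wrist_force: [0.6, -0.5, 0.5]
width: 42.3
grasp_force: 0.0
```

move_arm:
  motion:
    - [[0,0,0],[0,0,-35],0.5]
    - [[0,0,0],[-30,2,-65],0.5]
    - [[0,0,0],[-65,4,-70],0.5]
    - [[0,0,0],[-100,6,-70],0.5]
    - [[0,0,0],[-135,8,-70],0.5]

```text
t: 6.6
eef_pos: [530.4, 169.5, 202.4]
orientation: [3.14, -0.0, 1.572]
wrist_force: [1.2, 0.2, -0.2]
width: 42.6
grasp_force: 0.0
```

```bash
python3 - <<'E'
from h import *
from m import blobs
o=get_obs(); print(o['eef_pos'],o['width'])
for n in('top','scene'):
  for b in blobs(cam(n),100,125,(480,560,190,370)): print(n,b[1],b[3].round(1))
E
```

```text
[530.43330073 169.49705522 202.35002205] 42.55661917381663
scene 34 [524.7 301.9 108.4]
```

move_arm:
  motion:
    - [[0,0,0],[-40,2,0],0.5]
    - [[0,0,0],[-80,5,0],0.5]
    - [[0,0,0],[-120,7,0],0.5]
    - [[0,0,0],[-155,9,0],0.5]
    - [[0,0,0],[-168,10,0],0.5]

```text
t: 7.12
eef_pos: [540.5, -0.5, 201.5]
orientation: [3.141, 0.001, 1.569]
wrist_force: [0.2, -0.5, 0.4]
width: 42.4
grasp_force: 0.0
```

move_arm:
  motion:
    - [[0,0,0],[0,0,15],0.5]
    - [[0,0,0],[0,0,40],0.5]
    - [[0,0,0],[0,0,60],0.5]
    - [[0,0,0],[0,0,72],0.5]
    - [[0,0,0],[0,0,75],0.5]

```text
t: 7.53
eef_pos: [539.4, 3.5, 124.3]
orientation: [-3.138, -0.0, 1.571]
wrist_force: [0.4, 0.5, -0.4]
width: 42.7
grasp_force: 0.0
```

move_arm:
  motion:
    - [[0,0,0],[0,0,0],0.7]
    - [[0,0,0],[0,0,0],0.9]
    - [[0,0,0],[0,0,0],1]
    - [[0,0,0],[0,0,0],1]
    - [[0,0,0],[0,0,0],1]

```text
t: 7.95
eef_pos: [540.6, 2.9, 127.1]
orientation: [3.14, -0.0, 1.571]
wrist_force: [-1.6, 2.3, 3.7]
width: 18.4
grasp_force: 59.1
```

move_arm:
  motion:
    - [[0,0,0],[0,0,-5],1]
    - [[0,0,0],[0,0,-20],1]
    - [[0,0,0],[0,0,-40],1]
    - [[0,0,0],[0,0,-70],1]
    - [[0,0,0],[0,0,-95],1]

```text
t: 8.37
eef_pos: [540.4, 2.6, 223.3]
orientation: [3.141, 0.0, 1.571]
wrist_force: [-0.2, 0.6, -1.4]
width: 18.6
grasp_force: 59.1
```

move_arm:
  motion:
    - [[0,0,0],[20,-2,-5],1]
    - [[0,0,0],[55,-5,-5],1]
    - [[0,0,0],[95,-9,-5],1]
    - [[0,0,0],[135,-12,-5],1]
    - [[0,0,0],[175,-15,-5],1]

```text
t: 8.78
eef_pos: [525.1, 179.3, 227.2]
orientation: [3.14, -0.0, 1.57]
wrist_force: [2.1, -0.3, -0.7]
width: 18.1
grasp_force: 59.2
```

move_arm:
  motion:
    - [[0,0,0],[35,-3,15],1]
    - [[0,0,0],[65,-6,40],1]
    - [[0,0,0],[78,-7,65],1]
    - [[0,0,0],[78,-7,80],1]
    - [[0,0,0],[78,-7,80],1]

```text
t: 9.2
eef_pos: [516.7, 256.0, 143.6]
orientation: [-3.137, 0.002, 1.572]
wrist_force: [-1.1, -0.2, -1.2]
width: 18.6
grasp_force: 59.2
```

move_arm:
  motion:
    - [[0,0,0],[0,0,0],1]
    - [[0,0,0],[0,0,0],1]
    - [[0,0,0],[0,0,0],1]
    - [[0,0,0],[0,0,0],1]
    - [[0,0,0],[0,0,0],1]

```text
t: 9.62
eef_pos: [518.8, 255.5, 147.2]
orientation: [3.14, -0.001, 1.57]
wrist_force: [-0.3, -0.5, -0.3]
width: 18.5
grasp_force: 59.2
```

move_arm:
  motion:
    - [[0,0,0],[0,0,15],1]
    - [[0,0,0],[0,0,32],1]
    - [[0,0,0],[0,0,48],1]
    - [[0,0,0],[0,0,59],1]
    - [[0,0,0],[0,0,64],1]

```text
t: 10.03
eef_pos: [517.9, 255.4, 81.6]
orientation: [-3.14, 0.0, 1.571]
wrist_force: [-19.5, -5.9, 58.0]
width: 18.5
grasp_force: 65.6
```

move_arm:
  motion:
    - [[0,0,0],[0,0,0],1]
    - [[0,0,0],[0,0,0],1]
    - [[0,0,0],[0,0,1],0.9]
    - [[0,0,0],[0,0,1],0.6]
    - [[0,0,0],[0,0,1],0.5]

```text
t: 10.45
eef_pos: [518.5, 255.8, 81.6]
orientation: [3.141, -0.0, 1.571]
wrist_force: [0.2, 0.8, 0.1]
width: 41.6
grasp_force: 0.0
```

move_arm:
  motion:
    - [[0,0,0],[0,0,0],0.5]
    - [[0,0,0],[0,0,-20],0.5]
    - [[0,0,0],[0,0,-60],0.5]
    - [[0,0,0],[-10,0,-95],0.5]
    - [[0,0,0],[-40,8,-120],0.5]

```text
t: 10.87
eef_pos: [526.1, 217.8, 204.4]
orientation: [3.139, -0.002, 1.574]
wrist_force: [1.6, -0.1, 1.4]
width: 42.6
grasp_force: 0.0
```

```bash
python3 - <<'E'
from h import *
from m import blobs
o=get_obs(); print(o['eef_pos'],o['width'])
for n in('top','scene'):
  for b in blobs(cam(n),100,125,(480,560,190,370)): print(n,b[1],b[3].round(1))
E
```

```text
[526.13123714 217.78898516 204.39070516] 42.609455626156404
scene 36 [524.7 301.6 108.5]
scene 41 [521.1 251.3 107.7]
```

move_arm:
  motion:
    - [[0,0,0],[-40,7,0],0.5]
    - [[0,0,0],[-80,14,0],0.5]
    - [[0,0,0],[-120,21,0],0.5]
    - [[0,0,0],[-160,29,0],0.5]
    - [[0,0,0],[-200,36,0],0.5]

```text
t: 11.38
eef_pos: [562.1, 14.2, 200.5]
orientation: [-3.141, -0.0, 1.571]
wrist_force: [0.7, 0.5, -0.7]
width: 42.7
grasp_force: 0.0
```

move_arm:
  motion:
    - [[0,0,0],[-40,7,0],0.5]
    - [[0,0,0],[-75,14,0],0.5]
    - [[0,0,0],[-95,17,10],0.5]
    - [[0,0,0],[-95,17,25],0.5]
    - [[0,0,0],[-95,17,40],0.5]

```text
t: 11.8
eef_pos: [579.3, -80.4, 160.0]
orientation: [-3.141, -0.0, 1.568]
wrist_force: [0.1, 0.5, -0.6]
width: 42.9
grasp_force: 0.0
```

move_arm:
  motion:
    - [[0,0,0],[0,0,12],0.5]
    - [[0,0,0],[0,0,24],0.5]
    - [[0,0,0],[0,0,32],0.5]
    - [[0,0,0],[0,0,35],0.5]
    - [[0,0,0],[0,0,35],0.5]

```text
t: 12.22
eef_pos: [579.1, -78.9, 125.6]
orientation: [-3.141, -0.0, 1.571]
wrist_force: [-0.3, -0.4, 0.4]
width: 42.4
grasp_force: 0.0
```

move_arm:
  motion:
    - [[0,0,0],[0,0,0],0.7]
    - [[0,0,0],[0,0,0],0.9]
    - [[0,0,0],[0,0,0],1]
    - [[0,0,0],[0,0,0],1]
    - [[0,0,0],[0,0,0],1]

```text
t: 12.63
eef_pos: [579.5, -79.3, 127.1]
orientation: [3.141, 0.0, 1.571]
wrist_force: [-2.3, 0.1, 6.5]
width: 18.3
grasp_force: 58.5
```

move_arm:
  motion:
    - [[0,0,0],[0,0,-5],1]
    - [[0,0,0],[0,0,-20],1]
    - [[0,0,0],[0,0,-40],1]
    - [[0,0,0],[0,0,-70],1]
    - [[0,0,0],[0,0,-100],1]

```text
t: 13.05
eef_pos: [579.0, -79.2, 227.3]
orientation: [-3.141, -0.0, 1.571]
wrist_force: [0.7, 0.4, -1.0]
width: 18.2
grasp_force: 59.2
```

move_arm:
  motion:
    - [[0,0,0],[25,-6,0],1]
    - [[0,0,0],[60,-14,0],1]
    - [[0,0,0],[95,-22,0],1]
    - [[0,0,0],[133,-30,0],1]
    - [[0,0,0],[170,-39,0],1]

```text
t: 13.47
eef_pos: [539.8, 92.2, 226.8]
orientation: [3.141, -0.0, 1.57]
wrist_force: [0.4, 0.1, -0.4]
width: 18.3
grasp_force: 59.2
```

move_arm:
  motion:
    - [[0,0,0],[38,-9,0],1]
    - [[0,0,0],[75,-17,15],1]
    - [[0,0,0],[100,-23,40],1]
    - [[0,0,0],[115,-26,70],1]
    - [[0,0,0],[115,-26,80],1]

```text
t: 13.88
eef_pos: [512.1, 207.9, 143.2]
orientation: [-3.138, 0.001, 1.574]
wrist_force: [-0.3, -0.1, -0.8]
width: 18.5
grasp_force: 59.1
```

move_arm:
  motion:
    - [[0,0,0],[0,0,0],1]
    - [[0,0,0],[0,0,0],1]
    - [[0,0,0],[0,0,0],1]
    - [[0,0,0],[0,0,0],1]
    - [[0,0,0],[0,0,0],1]

```text
t: 14.3
eef_pos: [515.1, 205.2, 147.5]
orientation: [3.14, -0.001, 1.57]
wrist_force: [-0.1, -0.4, -0.4]
width: 18.4
grasp_force: 59.1
```

move_arm:
  motion:
    - [[0,0,0],[0,-1,15],1]
    - [[0,0,0],[0,-1,30],1]
    - [[0,0,0],[0,-1,44],1]
    - [[0,0,0],[0,-1,53],1]
    - [[0,0,0],[0,-1,57],1]

```text
t: 14.72
eef_pos: [513.2, 205.3, 88.6]
orientation: [-3.141, 0.0, 1.57]
wrist_force: [0.2, 0.4, -0.4]
width: 18.0
grasp_force: 59.2
```

move_arm:
  motion:
    - [[0,0,0],[0,0,2],1]
    - [[0,0,0],[0,0,5],1]
    - [[0,0,0],[0,0,7],1]
    - [[0,0,0],[0,0,7],0.7]
    - [[0,0,0],[0,0,7],0.5]

```text
t: 15.13
eef_pos: [513.6, 205.8, 82.7]
orientation: [3.141, -0.0, 1.571]
wrist_force: [0.8, 0.2, 0.1]
width: 36.1
grasp_force: 0.0
```

move_arm:
  motion:
    - [[0,0,0],[0,0,0],0.5]
    - [[0,0,0],[0,0,-20],0.5]
    - [[0,0,0],[0,0,-60],0.5]
    - [[0,0,0],[-20,0,-95],0.5]
    - [[0,0,0],[-60,0,-130],0.5]

```text
t: 15.55
eef_pos: [513.7, 155.5, 207.7]
orientation: [3.139, -0.001, 1.574]
wrist_force: [1.3, -0.3, 0.3]
width: 42.4
grasp_force: 0.0
```

move_arm:
  motion:
    - [[0,0,0],[-40,0,0],0.5]
    - [[0,0,0],[-80,0,0],0.5]
    - [[0,0,0],[-120,0,0],0.5]
    - [[0,0,0],[-160,0,0],0.5]
    - [[0,0,0],[-200,0,0],0.5]

```text
t: 15.97
eef_pos: [513.0, -47.5, 205.3]
orientation: [3.141, 0.0, 1.571]
wrist_force: [0.2, 0.3, -0.4]
width: 42.7
grasp_force: 0.0
```

```bash
python3 - <<'E'
from h import *
from m import blobs
o=get_obs(); print(o['eef_pos'],o['width'])
for n in('top','scene'):
  im=cam(n)
  for b in blobs(im,100,125,(480,560,190,370)): print(n,b[1],b[3].round(1))
  for b in blobs(im,150,185,(380,600,-400,-180)): print(n,'head',b[1],b[3].round(1),b[4])
  P=pts(im); m=(abs(P[...,2]-88)<5)&(np.hypot(P[...,0]-489,P[...,1]+282)<130)
  print(cv2.minAreaRect(P[m][:,:2].astype(np.float32)))
save(cam('scene'),'pics/s2.png')
E
```

```text
[513.04060217 -47.49041124 205.28334114] 42.71406234350897
top 71 [523.3 304.7 110.4]
top 69 [519.7 254.2 109.5]
top 67 [514.8 205.2 110.5]
top head 82 [ 509.5 -253.1  165.7] [ 58  76 111]
top head 90 [ 460.1 -327.6  164.5] [54 97 64]
top head 85 [ 447.4 -265.3  165.5] [138 126  50]
((485.69390869140625, -291.1365051269531), (140.10556030273438, 141.4979705810547), 11.198756217956543)
scene 35 [525.3 302.3 108.4]
scene 43 [521.2 251.1 107.3]
scene 44 [516.5 202.4 107.4]
scene head 100 [ 450.2 -270.7  162.6] [149 132  35]
scene head 99 [ 513.4 -258.7  162.9] [ 26  55 108]
scene head 111 [ 463.2 -332.9  162.2] [34 99 51]
((484.68994140625, -290.7401123046875), (142.66354370117188, 142.6870574951172), 10.852755546569824)
```

View pics/s2.png

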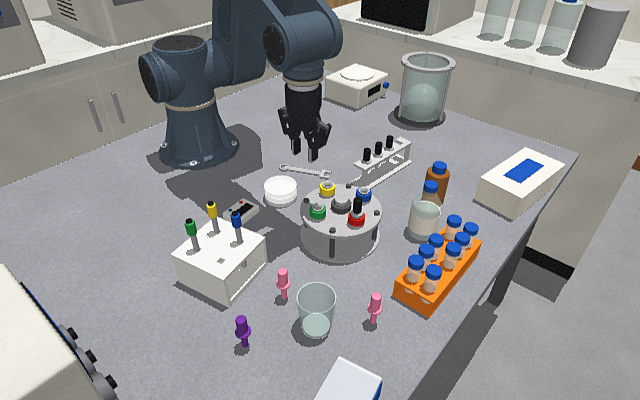

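move_arm:
  motion:
    - [[0,0,0],[-40,0,0],0.5]
    - [[0,0,0],[-80,0,0],0.5]
    - [[0,0,0],[-120,0,0],0.5]
    - [[0,0,0],[-160,0,0],0.5]
    - [[0,0,0],[-199,-2,0],0.5]

```text
t: 16.53
eef_pos: [511.7, -245.4, 205.0]
orientation: [3.141, 0.0, 1.572]
wrist_force: [1.4, 0.0, 0.6]
width: 43.1
grasp_force: 0.0
```

move_arm:
  motion:
    - [[0,0,0],[-1,-1,10],0.5]
    - [[0,0,0],[-1,-1,20],0.5]
    - [[0,0,0],[-1,-1,20],0.5]
    - [[0,0,0],[-1,-1,20],0.5]
    - [[0,0,0],[-1,-1,20],0.5]

```text
t: 16.95
eef_pos: [510.8, -244.1, 185.0]
orientation: [3.142, -0.0, 1.573]
wrist_force: [0.4, 0.9, -0.7]
width: 42.6
grasp_force: 0.0
```

```bash
python3 - <<'E'
from h import *
from m import blobs
o=get_obs(); print(o['eef_pos'],o['width'])
im=cam('scene')
for b in blobs(im,140,172,(430,600,-400,-180)): print('head',b[1],b[3].round(1),b[4])
E
```

```text
[ 510.76408788 -244.13696047  184.99916194] 42.551325029497136
head 132 [ 450.6 -270.8  158.1] [143 124  30]
head 133 [ 514.  -258.8  157.7] [ 22  50 100]
head 145 [ 463.9 -333.2  157.7] [30 90 45]
```

move_arm:
  motion:
    - [[0,0,0],[-10,0,0],0.5]
    - [[0,0,0],[-10,0,15],0.5]
    - [[0,0,0],[-10,0,30],0.5]
    - [[0,0,0],[-10,0,43],0.5]
    - [[0,0,0],[-10,0,52],0.5]

```text
t: 17.42
eef_pos: [510.2, -255.8, 131.9]
orientation: [-3.141, -0.0, 1.571]
wrist_force: [-0.5, -0.0, 0.2]
width: 42.7
grasp_force: 0.0
```

move_arm:
  motion:
    - [[0,0,0],[0,0,0],0.6]
    - [[0,0,0],[0,0,0],0.75]
    - [[0,0,0],[0,0,0],0.9]
    - [[0,0,0],[0,0,0],1]
    - [[0,0,0],[0,0,0],1]

```text
t: 17.83
eef_pos: [510.5, -255.8, 133.4]
orientation: [3.141, 0.0, 1.571]
wrist_force: [-1.5, 0.1, 1.6]
width: 18.2
grasp_force: 58.5
```

move_arm:
  motion:
    - [[0,0,0],[0,0,0],1]
    - [[0,0,0],[0,0,0],1]
    - [[0,0,0],[0,0,0],1]
    - [[0,0,0],[0,0,0],1]
    - [[0,0,0],[0,0,0],1]

```text
t: 18.25
eef_pos: [510.5, -255.8, 133.1]
orientation: [3.141, 0.0, 1.571]
wrist_force: [-1.4, -1.1, 5.5]
width: 18.6
grasp_force: 58.8
```

move_arm:
  motion:
    - [[0,0,0],[0,0,-15],1]
    - [[0,0,0],[0,0,-40],1]
    - [[0,0,0],[0,0,-70],1]
    - [[0,0,0],[0,0,-105],1]
    - [[0,0,0],[0,0,-140],1]

```text
t: 18.67
eef_pos: [510.0, -255.3, 273.7]
orientation: [-3.141, -0.001, 1.571]
wrist_force: [-0.3, -0.8, -0.4]
width: 18.6
grasp_force: 58.7
```

move_arm:
  motion:
    - [[0,0,0],[10,4,-30],1]
    - [[0,0,0],[35,13,-40],1]
    - [[0,0,0],[70,26,-40],1]
    - [[0,0,0],[105,39,-40],1]
    - [[0,0,0],[135,51,-40],1]

```text
t: 19.08
eef_pos: [561.7, -118.6, 312.7]
orientation: [3.141, -0.0, 1.571]
wrist_force: [1.5, -1.0, -1.1]
width: 18.5
grasp_force: 58.7
```

move_arm:
  motion:
    - [[0,0,0],[35,13,0],1]
    - [[0,0,0],[70,26,0],1]
    - [[0,0,0],[105,39,0],1]
    - [[0,0,0],[135,51,0],1]
    - [[0,0,0],[155,58,0],1]

```text
t: 19.5
eef_pos: [620.0, 37.5, 312.2]
orientation: [-3.141, -0.001, 1.573]
wrist_force: [0.1, 0.2, -0.3]
width: 18.5
grasp_force: 58.7
```

move_arm:
  motion:
    - [[0,0,0],[0,0,0],1]
    - [[0,0,0],[0,0,0],1]
    - [[0,0,0],[0,0,0],1]
    - [[0,0,0],[0,0,0],1]
    - [[0,0,0],[0,0,0],1]

```text
t: 19.92
eef_pos: [619.2, 33.3, 312.8]
orientation: [3.142, 0.0, 1.57]
wrist_force: [-0.5, -0.4, -1.6]
width: 18.6
grasp_force: 58.8
```

```bash
cat > chk.py <<'E'
from h import *
o=get_obs(); e=o['eef_pos']; print(e,o['width'],o['wrist_force'],o['orientation'])
im=cam('scene'); P=pts(im)
m=(P[...,2]<e[2]-15)&(P[...,2]>e[2]-140)&(np.hypot(P[...,0]-e[0],P[...,1]-e[1])<25)
q=P[m]; A=np.c_[q[:,2]-e[2],np.ones(len(q))]
print(m.sum(),'lowest',q[:,2].min()-e[2],'slope/off',np.linalg.lstsq(A,q[:,:2]-e[:2],rcond=None)[0])
E
python3 chk.py
```

```text
[619.15988638  33.34456363 312.8116781 ] 18.629092805113498 [-0.47943845 -0.39469084 -1.60356553] [3.14152138e+00 7.11428850e-05 1.56954201e+00]
235 lowest -127.1431662973589 slope/off [[ 0.00323847 -0.01966305]
 [ 2.57827322 -2.84283036]]
```

move_arm:
  motion:
    - [[0,0,0],[8,3,0],1]
    - [[0,0,0],[8,3,10],1]
    - [[0,0,0],[8,3,30],1]
    - [[0,0,0],[8,3,50],1]
    - [[0,0,0],[8,3,60],1]

```text
t: 20.38
eef_pos: [621.4, 42.5, 249.6]
orientation: [-3.138, -0.0, 1.571]
wrist_force: [-0.1, 0.5, -0.7]
width: 18.8
grasp_force: 58.8
```

move_arm:
  motion:
    - [[0,0,0],[0,0,5],1]
    - [[0,0,0],[0,0,10],1]
    - [[0,0,0],[0,0,15],1]
    - [[0,0,0],[0,0,20],1]
    - [[0,0,0],[0,0,25],1]

```text
t: 20.8
eef_pos: [622.4, 42.0, 228.1]
orientation: [3.141, 0.001, 1.571]
wrist_force: [-2.5, -2.9, 1.6]
width: 18.3
grasp_force: 59.3
```

```bash
python3 chk.py; python3 - <<'E'
from h import *
im=cam('scene'); p=proj(im,[622,41,125]).astype(int); save(im,'pics/ins1.png',(p[0]-50,p[1]-60,p[0]+50,p[1]+40),6)
E
```

```text
[622.38128359  41.9654433  228.12205408] 18.32067329512404 [-2.5101488  -2.86325995  1.60167725] [3.14105972e+00 8.61087561e-04 1.57089135e+00]
347 lowest -139.81822430748517 slope/off [[-0.04328793  0.04201344]
 [-0.55115568 -0.63471937]]
```

View pics/ins1.png

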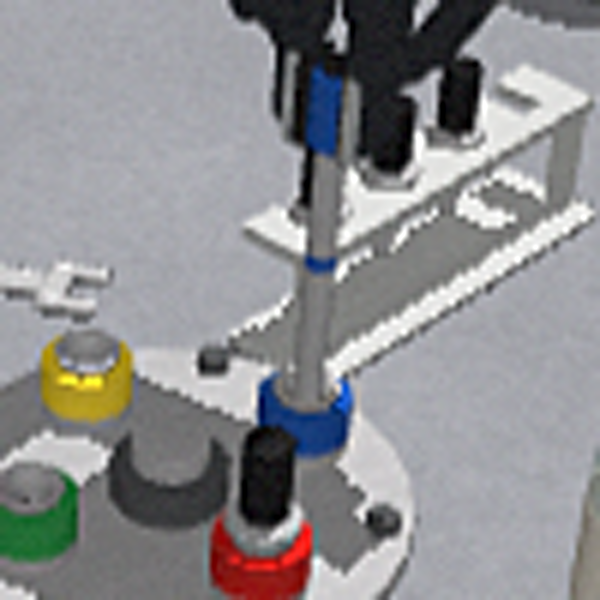

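The probe tip is in the blue gland at (305,400), with the band at (320,265). I'll push on down.

move_arm:
  motion:
    - [[0,0,0],[0,0,6],1]
    - [[0,0,0],[0,0,13],1]
    - [[0,0,0],[0,0,20],1]
    - [[0,0,0],[0,0,27],1]
    - [[0,0,0],[0,0,34],1]

```text
t: 21.32
eef_pos: [622.5, 42.1, 194.3]
orientation: [3.141, 0.001, 1.571]
wrist_force: [-2.8, -3.1, 7.5]
width: 18.5
grasp_force: 60.0
```

move_arm:
  motion:
    - [[0,0,0],[0,0,6],1]
    - [[0,0,0],[0,0,12],1]
    - [[0,0,0],[0,0,18],1]
    - [[0,0,0],[0,0,22],1]
    - [[0,0,0],[0,0,24],1]

```text
t: 21.73
eef_pos: [622.2, 42.0, 169.9]
orientation: [-3.141, 0.001, 1.571]
wrist_force: [-4.9, -4.5, 6.8]
width: 18.6
grasp_force: 59.9
```

move_arm:
  motion:
    - [[0,0,0],[0,0,0],1]
    - [[0,0,0],[0,0,0],1]
    - [[0,0,0],[0,0,0],1]
    - [[0,0,0],[0,0,0],1]
    - [[0,0,0],[0,0,0],1]

```text
t: 22.15
eef_pos: [622.0, 42.2, 169.4]
orientation: [-3.141, 0.0, 1.571]
wrist_force: [-3.4, -4.5, -3.3]
width: 18.2
grasp_force: 58.9
```

```bash
cat > band.py <<'E'
import sys
from h import *
# lower edge of coloured band: rows of colour along the shank, below the head
p,h=eval(sys.argv[1]),eval(sys.argv[2])
im=cam('scene'); hsv=cv2.cvtColor(im['pixels'],cv2.COLOR_RGB2HSV)
print(get_obs()['eef_pos'],get_obs()['wrist_force'])
for z in range(108,150,2):
    d=np.array([1064-p[0],-642-p[1]]); d=d/np.hypot(*d)*6
    u,v=proj(im,[p[0]+d[0],p[1]+d[1],z]).round().astype(int); print(z,(u,v),hsv[v,u],im['pixels'][v,u])
u,v=proj(im,[*p,125]).astype(int); save(im,sys.argv[3],(u-40,v-50,u+40,v+30),7)
E
python3 band.py '(622.2,41.1)' '(100,130)' pics/b1.png
```

```text
[622.01572764  42.18187282 169.39072244] [-2.31105223 -4.36036238 -2.89517113]
108 (np.int64(363), np.int64(194)) [140  23 101] [ 98  92 101]
110 (np.int64(363), np.int64(194)) [140  23 101] [ 98  92 101]
112 (np.int64(363), np.int64(193)) [  0  14 130] [130 123 123]
114 (np.int64(364), np.int64(192)) [  3  17 138] [138 130 129]
116 (np.int64(364), np.int64(192)) [  3  17 138] [138 130 129]
118 (np.int64(364), np.int64(191)) [109  78 128] [ 89 103 128]
120 (np.int64(364), np.int64(190)) [110 190 126] [ 32  63 126]
122 (np.int64(364), np.int64(190)) [110 190 126] [ 32  63 126]
124 (np.int64(364), np.int64(189)) [109 139 125] [ 57  82 125]
126 (np.int64(364), np.int64(188)) [165   4 122] [122 120 121]
128 (np.int64(364), np.int64(187)) [ 10  12 130] [130 126 124]
130 (np.int64(364), np.int64(187)) [ 10  12 130] [130 126 124]
132 (np.int64(364), np.int64(186)) [143   8 123] [122 119 123]
134 (np.int64(364), np.int64(185)) [  0   2 122] [122 121 121]
136 (np.int64(364), np.int64(185)) [  0   2 122] [122 121 121]
138 (np.int64(364), np.int64(184)) [135   4 120] [119 118 120]
140 (np.int64(364), np.int64(183)) [ 90   2 121] [120 121 121]
142 (np.int64(364), np.int64(183)) [ 90   2 121] [120 121 121]
144 (np.int64(364), np.int64(182)) [ 10   6 122] [122 120 119]
146 (np.int64(365), np.int64(181)) [135   4 125] [124 123 125]
148 (np.int64(365), np.int64(181)) [135   4 125] [124 123 125]
```

View pics/b1.png

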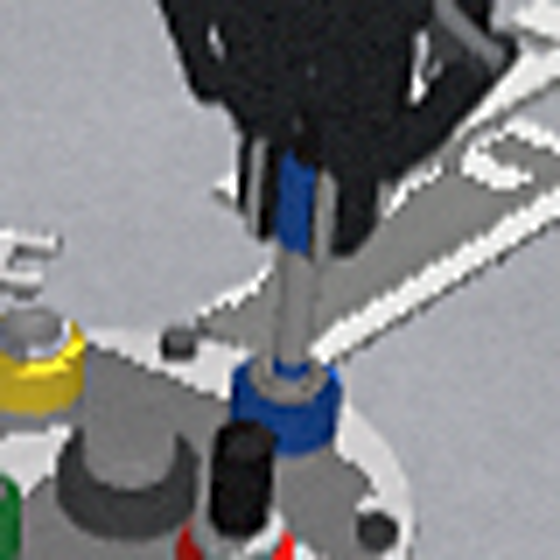

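Band lower edge sits about 1–2 mm above the rim at (292,370). I'll lower 2 mm and release.

move_arm:
  motion:
    - [[0,0,0],[0,0,1],1]
    - [[0,0,0],[0,0,2],1]
    - [[0,0,0],[0,0,2],1]
    - [[0,0,0],[0,0,2],1]
    - [[0,0,0],[0,0,2],1]

```text
t: 22.62
eef_pos: [622.2, 42.2, 168.2]
orientation: [-3.141, 0.0, 1.571]
wrist_force: [-4.1, -3.6, 3.6]
width: 18.6
grasp_force: 59.8
```

move_arm:
  motion:
    - [[0,0,0],[0,0,0],0.8]
    - [[0,0,0],[0,0,0],0.5]
    - [[0,0,0],[0,0,0],0.5]
    - [[0,0,0],[0,0,-15],0.5]
    - [[0,0,0],[0,0,-40],0.5]

```text
t: 23.03
eef_pos: [621.6, 42.8, 206.1]
orientation: [-3.138, -0.001, 1.571]
wrist_force: [0.6, 0.7, 0.4]
width: 42.7
grasp_force: 0.0
```

move_arm:
  motion:
    - [[0,0,0],[0,0,-30],0.5]
    - [[0,0,0],[-15,-10,-50],0.5]
    - [[0,0,0],[-45,-35,-50],0.5]
    - [[0,0,0],[-75,-60,-50],0.5]
    - [[0,0,0],[-105,-80,-50],0.5]

```text
t: 23.45
eef_pos: [541.4, -63.0, 258.3]
orientation: [3.14, -0.0, 1.572]
wrist_force: [0.8, -1.0, 0.9]
width: 42.7
grasp_force: 0.0
```

```bash
cat > see.py <<'E'
from h import *
from m import blobs
o=get_obs(); print(o['eef_pos'],o['width'])
for n in('top','scene'):
  im=cam(n)
  for b in blobs(im,140,230,(380,700,-400,100),15): print(n,b[1],b[3].round(1),b[4],blobs and b[0].round(0))
  P=pts(im); m=(abs(P[...,2]-88)<5)&(np.hypot(P[...,0]-485,P[...,1]+290)<130)
  print(cv2.minAreaRect(P[m][:,:2].astype(np.float32)))
E
python3 see.py
```

```text
[541.35718452 -62.99484316 258.29232381] 42.70768893468392
top 24 [661.1 -43.3 154.8] [76 59 63] [334. 158.]
top 87 [621.4  42.  198.8] [ 48  66 104] [293. 173.]
top 102 [ 460.1 -327.   162.2] [55 97 65] [468. 251.]
top 97 [ 447.5 -264.6  162.6] [138 126  51] [438. 257.]
((485.6235046386719, -291.04803466796875), (140.20774841308594, 141.57382202148438), 11.193201065063477)
scene 178 [625.4  38.  180.7] [ 52  73 111] [366. 169.]
scene 85 [662.5 -43.  151. ] [27 26 27] [357. 202.]
scene 136 [ 450.6 -270.9  157.9] [153 135  35] [211. 209.]
scene 148 [ 463.6 -333.2  157.9] [33 99 49] [190. 226.]
((484.94305419921875, -290.5807189941406), (142.60888671875, 143.046875), 10.941150665283203)
```

move_arm:
  motion:
    - [[0,0,0],[-34,-16,0],0.5]
    - [[0,0,0],[-68,-31,0],0.5]
    - [[0,0,0],[-102,-47,0],0.5]
    - [[0,0,0],[-136,-63,15],0.5]
    - [[0,0,0],[-170,-78,30],0.5]

```text
t: 23.97
eef_pos: [464.6, -233.9, 228.4]
orientation: [3.138, 0.001, 1.571]
wrist_force: [1.2, -1.0, -0.5]
width: 42.6
grasp_force: 0.0
```

move_arm:
  motion:
    - [[0,0,0],[-25,-12,20],0.5]
    - [[0,0,0],[-34,-16,40],0.5]
    - [[0,0,0],[-34,-16,45],0.5]
    - [[0,0,0],[-34,-16,45],0.5]
    - [[0,0,0],[-34,-16,45],0.5]

```text
t: 24.38
eef_pos: [449.3, -266.0, 183.5]
orientation: [3.141, 0.0, 1.571]
wrist_force: [0.2, -0.5, 1.0]
width: 42.8
grasp_force: 0.0
```

move_arm:
  motion:
    - [[0,0,0],[-1,-1,13],0.5]
    - [[0,0,0],[-1,-1,26],0.5]
    - [[0,0,0],[-1,-1,38],0.5]
    - [[0,0,0],[-1,-1,47],0.5]
    - [[0,0,0],[-1,-1,51],0.5]

```text
t: 24.8
eef_pos: [448.0, -266.9, 131.6]
orientation: [3.141, 0.0, 1.572]
wrist_force: [-0.1, -0.2, -0.1]
width: 42.5
grasp_force: 0.0
```

move_arm:
  motion:
    - [[0,0,0],[0,0,0],0.6]
    - [[0,0,0],[0,0,0],0.75]
    - [[0,0,0],[0,0,0],0.9]
    - [[0,0,0],[0,0,0],1]
    - [[0,0,0],[0,0,0],1]

```text
t: 25.22
eef_pos: [447.7, -267.8, 132.5]
orientation: [3.14, 0.001, 1.571]
wrist_force: [0.6, 0.8, 5.0]
width: 18.4
grasp_force: 58.8
```

move_arm:
  motion:
    - [[0,0,0],[0,0,0],1]
    - [[0,0,0],[0,0,0],1]
    - [[0,0,0],[0,0,0],1]
    - [[0,0,0],[0,0,0],1]
    - [[0,0,0],[0,0,0],1]

```text
t: 25.63
eef_pos: [447.7, -267.9, 132.4]
orientation: [3.141, 0.001, 1.571]
wrist_force: [-0.9, 1.6, 7.0]
width: 18.5
grasp_force: 58.9
```

move_arm:
  motion:
    - [[0,0,0],[0,0,-15],1]
    - [[0,0,0],[0,0,-40],1]
    - [[0,0,0],[0,0,-70],1]
    - [[0,0,0],[0,0,-105],1]
    - [[0,0,0],[0,0,-140],1]

```text
t: 26.05
eef_pos: [446.9, -267.5, 273.1]
orientation: [-3.141, -0.0, 1.571]
wrist_force: [-0.4, -0.3, -0.2]
width: 18.6
grasp_force: 58.7
```

move_arm:
  motion:
    - [[0,0,0],[10,3,-30],1]
    - [[0,0,0],[35,12,-40],1]
    - [[0,0,0],[70,24,-40],1]
    - [[0,0,0],[105,36,-40],1]
    - [[0,0,0],[135,46,-40],1]

```text
t: 26.47
eef_pos: [493.6, -130.9, 312.0]
orientation: [3.141, 0.0, 1.57]
wrist_force: [0.9, -0.5, 0.2]
width: 18.6
grasp_force: 58.8
```

move_arm:
  motion:
    - [[0,0,0],[35,12,0],1]
    - [[0,0,0],[70,24,0],1]
    - [[0,0,0],[105,36,0],1]
    - [[0,0,0],[130,45,0],1]
    - [[0,0,0],[134,47,0],1]

```text
t: 26.88
eef_pos: [541.0, 4.9, 311.6]
orientation: [3.141, -0.001, 1.574]
wrist_force: [0.5, -0.3, -0.4]
width: 18.3
grasp_force: 58.8
```

move_arm:
  motion:
    - [[0,0,0],[0,0,0],1]
    - [[0,0,0],[0,0,0],1]
    - [[0,0,0],[0,0,0],1]
    - [[0,0,0],[0,0,0],1]
    - [[0,0,0],[0,0,0],1]

```text
t: 27.3
eef_pos: [540.2, 0.4, 311.8]
orientation: [3.141, 0.0, 1.569]
wrist_force: [-0.2, 0.2, -1.5]
width: 18.8
grasp_force: 58.8
```

```bash
python3 chk.py
```

```text
[5.40158831e+02 4.24614804e-01 3.11822981e+02] 18.795938097639524 [-0.20069539  0.1574193  -1.53530572] [3.14146411e+00 8.58287786e-05 1.56944923e+00]
224 lowest -124.46837180726499 slope/off [[-1.26091010e-03 -9.87532838e-03]
 [ 2.71368270e+00 -2.53406513e+00]]
```

move_arm:
  motion:
    - [[0,0,0],[1,0,10],1]
    - [[0,0,0],[1,0,25],1]
    - [[0,0,0],[1,0,40],1]
    - [[0,0,0],[1,0,52],1]
    - [[0,0,0],[1,0,60],1]

```text
t: 27.77
eef_pos: [539.7, 2.3, 249.8]
orientation: [-3.14, -0.0, 1.57]
wrist_force: [-0.7, 0.5, -0.5]
width: 18.3
grasp_force: 58.8
```

move_arm:
  motion:
    - [[0,0,0],[0,0,5],1]
    - [[0,0,0],[0,0,10],1]
    - [[0,0,0],[0,0,15],1]
    - [[0,0,0],[0,0,20],1]
    - [[0,0,0],[0,0,25],1]

```text
t: 28.18
eef_pos: [540.4, 2.1, 226.6]
orientation: [3.141, 0.001, 1.571]
wrist_force: [-1.2, -2.4, 2.6]
width: 18.9
grasp_force: 59.2
```

move_arm:
  motion:
    - [[0,0,0],[0,0,6],1]
    - [[0,0,0],[0,0,12],1]
    - [[0,0,0],[0,0,18],1]
    - [[0,0,0],[0,0,24],1]
    - [[0,0,0],[0,0,30],1]

```text
t: 28.6
eef_pos: [540.4, 2.3, 196.2]
orientation: [3.141, 0.0, 1.571]
wrist_force: [-1.4, -1.4, 3.4]
width: 18.1
grasp_force: 59.3
```

Inserting cleanly; 23 mm to go.

move_arm:
  motion:
    - [[0,0,0],[0,0,6],1]
    - [[0,0,0],[0,0,12],1]
    - [[0,0,0],[0,0,17],1]
    - [[0,0,0],[0,0,21],1]
    - [[0,0,0],[0,0,23],1]

```text
t: 29.02
eef_pos: [540.2, 2.4, 173.1]
orientation: [-3.141, -0.0, 1.571]
wrist_force: [-0.7, -1.5, 3.4]
width: 18.1
grasp_force: 59.3
```

move_arm:
  motion:
    - [[0,0,0],[0,0,0],1]
    - [[0,0,0],[0,0,0],1]
    - [[0,0,0],[0,0,0],1]
    - [[0,0,0],[0,0,0],1]
    - [[0,0,0],[0,0,0],1]

```text
t: 29.43
eef_pos: [540.0, 2.4, 173.5]
orientation: [-3.141, -0.0, 1.571]
wrist_force: [-0.8, -1.3, -4.3]
width: 18.7
grasp_force: 58.6
```

```bash
python3 band.py '(540.6,1.9)' '(22,35)' pics/b2.png | head -14
```

```text
[540.01715601   2.39316584 173.54618151] [-1.6268834  -1.10571106 -4.8068785 ]
108 (np.int64(327), np.int64(188)) [ 22  35 109] [109 105  94]
110 (np.int64(327), np.int64(187)) [116  31 130] [114 116 130]
112 (np.int64(327), np.int64(187)) [116  31 130] [114 116 130]
114 (np.int64(327), np.int64(186)) [116  28 138] [123 125 138]
116 (np.int64(327), np.int64(185)) [ 24 155 179] [179 157  70]
118 (np.int64(327), np.int64(185)) [ 24 155 179] [179 157  70]
120 (np.int64(327), np.int64(184)) [ 25 231 193] [193 164  18]
122 (np.int64(327), np.int64(183)) [ 24  95 145] [145 135  91]
124 (np.int64(327), np.int64(183)) [ 24  95 145] [145 135  91]
126 (np.int64(327), np.int64(182)) [  0   0 126] [126 126 126]
128 (np.int64(327), np.int64(181)) [110   6 127] [124 125 127]
130 (np.int64(327), np.int64(181)) [110   6 127] [124 125 127]
132 (np.int64(327), np.int64(180)) [ 30   2 122] [122 122 121]
```

View pics/b2.png

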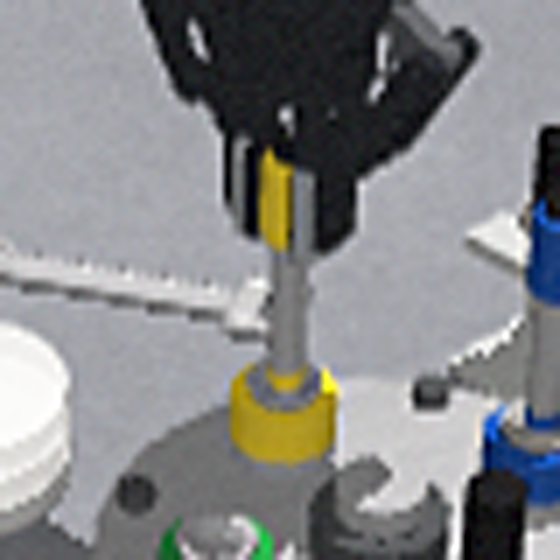

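Yellow band (288,380) is at the rim; releasing and going for green.

move_arm:
  motion:
    - [[0,0,0],[0,0,0],0.8]
    - [[0,0,0],[0,0,0],0.5]
    - [[0,0,0],[0,0,0],0.5]
    - [[0,0,0],[0,0,-15],0.5]
    - [[0,0,0],[0,0,-40],0.5]

```text
t: 29.9
eef_pos: [539.5, 2.6, 212.6]
orientation: [-3.138, -0.001, 1.571]
wrist_force: [0.2, 0.9, 0.5]
width: 43.0
grasp_force: 0.0
```

move_arm:
  motion:
    - [[0,0,0],[0,0,-30],0.5]
    - [[0,0,0],[-15,-3,-50],0.5]
    - [[0,0,0],[-50,-11,-50],0.5]
    - [[0,0,0],[-85,-19,-50],0.5]
    - [[0,0,0],[-120,-27,-50],0.5]

```text
t: 30.32
eef_pos: [513.3, -118.7, 264.8]
orientation: [3.139, 0.0, 1.572]
wrist_force: [0.3, 0.5, -0.2]
width: 42.7
grasp_force: 0.0
```

```bash
python3 see.py
```

```text
[ 513.34774689 -118.68316438  264.76442311] 42.67023011068663
top 71 [659.8 -38.8 154.5] [55 45 46] [332. 158.]
top 86 [621.4  42.1 198.7] [ 49  67 105] [293. 173.]
top 77 [541.    1.1 208.6] [145 132  33] [313. 212.]
top 95 [ 460.2 -327.5  163.6] [ 58 100  67] [468. 251.]
((461.47894287109375, -295.70269775390625), (90.83391571044922, 141.10983276367188), 11.3717041015625)
scene 184 [543.8  -2.8 184.4] [144 131  63] [328. 162.]
scene 177 [625.3  38.1 180.6] [ 53  74 113] [366. 169.]
scene 84 [662.7 -43.3 151.6] [27 27 28] [357. 202.]
scene 145 [ 463.7 -333.1  158.2] [ 33 100  50] [190. 226.]
((484.6606140136719, -290.5045166015625), (143.24163818359375, 142.69883728027344), 10.988682746887207)
```

move_arm:
  motion:
    - [[0,0,0],[-34,-8,0],0.5]
    - [[0,0,0],[-68,-17,0],0.5]
    - [[0,0,0],[-102,-25,0],0.5]
    - [[0,0,0],[-136,-34,15],0.5]
    - [[0,0,0],[-170,-42,30],0.5]

```text
t: 30.83
eef_pos: [471.6, -289.1, 234.5]
orientation: [3.139, 0.001, 1.571]
wrist_force: [-0.5, 0.1, -0.3]
width: 42.6
grasp_force: 0.0
```

move_arm:
  motion:
    - [[0,0,0],[-30,-8,20],0.5]
    - [[0,0,0],[-41,-10,40],0.5]
    - [[0,0,0],[-41,-10,50],0.5]
    - [[0,0,0],[-41,-10,50],0.5]
    - [[0,0,0],[-41,-10,50],0.5]

```text
t: 31.25
eef_pos: [461.9, -327.8, 184.1]
orientation: [3.141, -0.0, 1.571]
wrist_force: [-0.1, 0.3, 0.6]
width: 42.8
grasp_force: 0.0
```

move_arm:
  motion:
    - [[0,0,0],[-1,-1,13],0.5]
    - [[0,0,0],[-1,-1,26],0.5]
    - [[0,0,0],[-1,-1,38],0.5]
    - [[0,0,0],[-1,-1,47],0.5]
    - [[0,0,0],[-1,-1,51],0.5]

```text
t: 31.67
eef_pos: [460.6, -328.9, 132.2]
orientation: [-3.141, -0.0, 1.572]
wrist_force: [-0.3, 0.3, -0.2]
width: 42.9
grasp_force: 0.0
```

move_arm:
  motion:
    - [[0,0,0],[0,0,0],0.6]
    - [[0,0,0],[0,0,0],0.75]
    - [[0,0,0],[0,0,0],0.9]
    - [[0,0,0],[0,0,0],1]
    - [[0,0,0],[0,0,0],1]

```text
t: 32.08
eef_pos: [460.4, -329.8, 133.3]
orientation: [3.141, 0.0, 1.571]
wrist_force: [-2.3, 0.8, 4.3]
width: 18.3
grasp_force: 58.5
```

move_arm:
  motion:
    - [[0,0,0],[0,0,0],1]
    - [[0,0,0],[0,0,0],1]
    - [[0,0,0],[0,0,0],1]
    - [[0,0,0],[0,0,0],1]
    - [[0,0,0],[0,0,0],1]

```text
t: 32.5
eef_pos: [460.4, -329.8, 133.2]
orientation: [3.141, 0.0, 1.571]
wrist_force: [-1.8, 0.8, 6.8]
width: 18.4
grasp_force: 58.5
```

move_arm:
  motion:
    - [[0,0,0],[0,0,-15],1]
    - [[0,0,0],[0,0,-40],1]
    - [[0,0,0],[0,0,-70],1]
    - [[0,0,0],[0,0,-105],1]
    - [[0,0,0],[0,0,-140],1]

```text
t: 32.92
eef_pos: [460.2, -329.4, 274.0]
orientation: [-3.142, -0.0, 1.571]
wrist_force: [-0.1, -0.2, -1.3]
width: 18.4
grasp_force: 58.7
```

move_arm:
  motion:
    - [[0,0,0],[10,5,-30],1]
    - [[0,0,0],[33,16,-40],1]
    - [[0,0,0],[66,32,-40],1]
    - [[0,0,0],[99,47,-40],1]
    - [[0,0,0],[130,62,-40],1]

```text
t: 33.33
eef_pos: [522.9, -198.1, 313.0]
orientation: [3.14, 0.0, 1.57]
wrist_force: [0.2, -0.4, -1.2]
width: 18.3
grasp_force: 58.8
```

move_arm:
  motion:
    - [[0,0,0],[33,16,0],1]
    - [[0,0,0],[66,32,0],1]
    - [[0,0,0],[99,47,0],1]
    - [[0,0,0],[117,56,0],1]
    - [[0,0,0],[120,57,0],1]

```text
t: 33.75
eef_pos: [580.5, -76.4, 312.5]
orientation: [3.141, -0.001, 1.574]
wrist_force: [-0.4, -0.6, -1.3]
width: 18.7
grasp_force: 58.8
```

move_arm:
  motion:
    - [[0,0,0],[0,0,0],1]
    - [[0,0,0],[0,0,0],1]
    - [[0,0,0],[0,0,0],1]
    - [[0,0,0],[0,0,0],1]
    - [[0,0,0],[0,0,0],1]

```text
t: 34.17
eef_pos: [579.1, -80.5, 312.8]
orientation: [3.141, 0.0, 1.57]
wrist_force: [-0.1, 0.5, -1.2]
width: 18.5
grasp_force: 58.8
```

```bash
python3 chk.py
```

```text
[579.08525939 -80.53404319 312.81972645] 18.470623898388858 [-0.09057779  0.54600015 -1.17628587] [3.14145779e+00 5.64747876e-05 1.56952525e+00]
265 lowest -125.89468375850663 slope/off [[ 0.00975661 -0.01906185]
 [ 3.57988732 -3.71219067]]
```

move_arm:
  motion:
    - [[0,0,0],[1,0,10],1]
    - [[0,0,0],[1,0,25],1]
    - [[0,0,0],[1,0,40],1]
    - [[0,0,0],[1,0,52],1]
    - [[0,0,0],[1,0,60],1]

```text
t: 34.63
eef_pos: [578.7, -78.6, 250.7]
orientation: [-3.14, -0.0, 1.571]
wrist_force: [0.4, 0.5, -1.1]
width: 18.4
grasp_force: 58.8
```

move_arm:
  motion:
    - [[0,0,0],[0,0,5],1]
    - [[0,0,0],[0,0,10],1]
    - [[0,0,0],[0,0,15],1]
    - [[0,0,0],[0,0,20],1]
    - [[0,0,0],[0,0,25],1]

```text
t: 35.05
eef_pos: [579.5, -78.8, 227.7]
orientation: [3.141, 0.001, 1.571]
wrist_force: [-0.2, -0.9, 0.2]
width: 18.4
grasp_force: 58.8
```

move_arm:
  motion:
    - [[0,0,0],[0,0,6],1]
    - [[0,0,0],[0,0,12],1]
    - [[0,0,0],[0,0,18],1]
    - [[0,0,0],[0,0,24],1]
    - [[0,0,0],[0,0,30],1]

```text
t: 35.47
eef_pos: [579.4, -78.7, 197.3]
orientation: [3.141, 0.0, 1.571]
wrist_force: [-0.1, -0.8, 5.7]
width: 18.3
grasp_force: 59.4
```

move_arm:
  motion:
    - [[0,0,0],[0,0,5],1]
    - [[0,0,0],[0,0,10],1]
    - [[0,0,0],[0,0,14],1]
    - [[0,0,0],[0,0,16],1]
    - [[0,0,0],[0,0,17],1]

```text
t: 35.88
eef_pos: [579.2, -78.6, 180.3]
orientation: [-3.141, -0.0, 1.571]
wrist_force: [0.5, -1.7, 3.7]
width: 18.4
grasp_force: 59.2
```

move_arm:
  motion:
    - [[0,0,0],[0,0,0],1]
    - [[0,0,0],[0,0,0],1]
    - [[0,0,0],[0,0,0],1]
    - [[0,0,0],[0,0,0],1]
    - [[0,0,0],[0,0,0],1]

```text
t: 36.3
eef_pos: [579.1, -78.6, 180.4]
orientation: [-3.141, -0.0, 1.571]
wrist_force: [0.9, -0.2, -5.1]
width: 18.3
grasp_force: 58.6
```

```bash
python3 band.py '(579.8,-79.7)' '(45,85)' pics/b3.png | head -14
```

```text
[579.07414976 -78.5855875  180.43893027] [-0.18643095 -0.40408216 -4.85924339]
108 (np.int64(317), np.int64(211)) [ 75  10 101] [ 97 101  99]
110 (np.int64(317), np.int64(210)) [147  19 122] [121 113 122]
112 (np.int64(317), np.int64(210)) [147  19 122] [121 113 122]
114 (np.int64(317), np.int64(209)) [160  17 137] [137 128 134]
116 (np.int64(317), np.int64(208)) [ 67  90 119] [ 77 119  87]
118 (np.int64(317), np.int64(208)) [ 67  90 119] [ 77 119  87]
120 (np.int64(317), np.int64(207)) [ 67 193 111] [ 27 111  46]
122 (np.int64(317), np.int64(206)) [ 68 110 118] [ 67 118  81]
124 (np.int64(317), np.int64(205)) [ 60   2 128] [127 128 127]
126 (np.int64(317), np.int64(205)) [ 60   2 128] [127 128 127]
128 (np.int64(317), np.int64(204)) [165   4 131] [131 129 130]
130 (np.int64(317), np.int64(203)) [ 30   6 125] [125 125 122]
132 (np.int64(317), np.int64(203)) [ 30   6 125] [125 125 122]
```

Same reading as yellow, so the green band is at the rim. Releasing, retreating and doing a final check.

move_arm:
  motion:
    - [[0,0,0],[0,0,0],0.8]
    - [[0,0,0],[0,0,0],0.5]
    - [[0,0,0],[0,0,0],0.5]
    - [[0,0,0],[0,0,-15],0.5]
    - [[0,0,0],[0,0,-40],0.5]

```text
t: 36.77
eef_pos: [578.4, -78.3, 219.4]
orientation: [-3.138, -0.001, 1.571]
wrist_force: [-0.1, 0.5, -0.7]
width: 42.6
grasp_force: 0.0
```

move_arm:
  motion:
    - [[0,0,0],[0,0,-30],0.5]
    - [[0,0,0],[-15,-10,-70],0.5]
    - [[0,0,0],[-40,-40,-80],0.5]
    - [[0,0,0],[-60,-75,-80],0.5]
    - [[0,0,0],[-80,-110,-80],0.5]

```text
t: 37.18
eef_pos: [468.5, -159.2, 302.0]
orientation: [3.139, 0.001, 1.572]
wrist_force: [-0.7, -1.6, 0.5]
width: 42.6
grasp_force: 0.0
```

move_arm:
  motion:
    - [[0,0,0],[0,-20,0],0.5]
    - [[0,0,0],[0,-40,0],0.5]
    - [[0,0,0],[0,-40,0],0.5]
    - [[0,0,0],[0,-40,0],0.5]
    - [[0,0,0],[0,-40,0],0.5]

```text
t: 37.6
eef_pos: [430.0, -158.7, 301.2]
orientation: [3.14, 0.0, 1.571]
wrist_force: [-0.3, -0.9, -0.6]
width: 42.8
grasp_force: 0.0
```

```bash
python3 see.py; python3 - <<'E'
from h import *
im=cam('scene'); save(im,'pics/fin.png',(270,110,420,250),5)
hsv=cv2.cvtColor(im['pixels'],cv2.COLOR_RGB2HSV)
for n,p,a,b in(('blue',(622.2,41.1),100,130),('yel',(540.6,1.9),20,35),('grn',(579.8,-79.7),55,85)):
    d=np.array([1064-p[0],-642-p[1]]); d=d/np.hypot(*d)*6; r=[]
    for z in np.arange(112,130,.7):
        u,v=proj(im,[p[0]+d[0],p[1]+d[1],z]).round().astype(int); r.append(int(hsv[v,u,1]))
    print(n,r)
E
```

```text
[ 429.9854669  -158.69999735  301.2042302 ] 42.838632227514154
top 71 [659.8 -38.8 154.5] [53 43 44] [332. 158.]
top 87 [621.5  42.1 198.6] [ 46  64 100] [293. 173.]
top 93 [579.5 -77.6 209.7] [51 96 62] [352. 193.]
top 77 [541.    1.1 208.6] [139 126  32] [313. 212.]
((486.01959228515625, -290.94342041015625), (139.3979034423828, 141.42764282226562), 11.19209098815918)
scene 187 [543.7  -2.8 184. ] [142 130  63] [328. 162.]
scene 174 [625.3  38.1 180.4] [ 52  73 112] [366. 169.]
scene 215 [583.4 -82.7 188.8] [ 64 106  74] [318. 182.]
scene 88 [662.7 -43.4 151. ] [26 25 27] [357. 202.]
((484.5629577636719, -291.0277404785156), (143.0854034423828, 142.18093872070312), 11.163887977600098)
blue [14, 14, 15, 15, 15, 15, 121, 121, 121, 121, 121, 255, 255, 255, 255, 67, 67, 67, 67, 2, 2, 2, 2, 6, 6, 6]
yel [38, 34, 34, 34, 34, 34, 134, 134, 134, 134, 224, 224, 224, 224, 94, 94, 94, 94, 94, 8, 8, 8, 8, 10, 10, 10]
grn [20, 12, 12, 12, 12, 20, 20, 20, 20, 134, 134, 134, 134, 176, 176, 176, 176, 176, 2, 2, 2, 2, 18, 18, 18, 18]
```

View pics/fin.png

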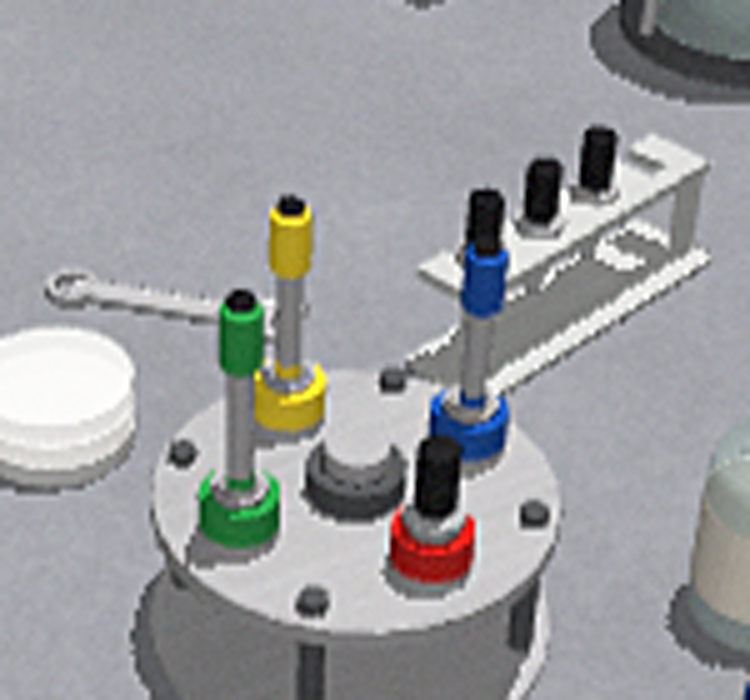

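All three probes stand at (240,400), (290,290) and (480,330) with their bands at the rims. The three plugs hang in the rail and the red plug is home.

```bash
python3 -c "
from station import finish_job; print(finish_job())"
```

```text
the job is handed in; nothing more can be done
None
```

The job is handed in (no verdict was returned): the blue, yellow and green probes are in their glands with their bands at the rim, their three plugs hang in the rail, and the red plug stays home because no red probe was in the rack.

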